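# Restock the guest laundry caddy

## Robot

A 6-joint arm with a two-finger parallel gripper is mounted at the origin on the work surface. World frame = base frame: x ahead of the robot, y to its left, z up, the work surface at z = 0. Lengths are in mm, angles in rad, forces in N, time in s.
With the tool pointing down it reaches from about 350 to 775 mm from the base axis. Payload 7.3 kg.
Tool frame: the origin (TCP) lies midway between the tips of the shut fingers; the grasp point (between the pads) lies 19 mm behind it (bot.tcp_to_grasp is the distance from the TCP to the grasp point, in mm); z points along the fingers, y is the line along which they close (so a half turn about z gives the same grasp; the last joint's range is limited). The gripper opens to 92 mm and grips with 3 to 60 N. Pads are 19 mm wide; open, the fingers measure 130 mm over their backs; the gripper's body (75 mm by 190 mm) begins 47 mm behind the grasp point.
Start: joints at [1.152, 0.342, 1.524, -0, 1.275, -0.146], TCP at [141.435, 505.61, 226.741] pointing down, gripper open.
Joint ranges: [-2.53, 2.53], [-0.77, 2.02], [0.04, 2.7], [-1, 4.14], [0.28, 2.66], [-3.11, 3.11]. Speed limits (rad/s): [2.57, 2.57, 3.14, 3.14, 3.14, 3.14].

## Interface

Orientations are given as [roll, pitch, yaw] about the fixed x, y, z axes, in that order (R = Rz(yaw) Ry(pitch) Rx(roll)).
In Python, from plant import bot, viewer gives the robot as it stands. The module is installed in compiled form; this text tells all that it offers.
- The arm moves only by the shell command python3 -m handwheel 'ROWS'. ROWS is text: rows parted by semicolons, each of 7 numbers parted by spaces: the shift along the tool's x, y, z scaled (see below), then the turn, a rotation vector about the tool's x, y, z scaled (see below), then the opening, from -1 (shut) to 1 (fully open), so that 0 is half open. In form: tx ty tz rx ry rz gripper; .... A call has 1 to 8 rows; each row is the pose to reach, as a shift and turn from the pose commanded when the call began, along the tool's axes at that moment, turning the shorter way round; what a row does not reach only later rows make up. The controller multiplies each number of a shift by 10 cm and each number of a turn by pi rad. A row lasts 1/12 s, in which the tool goes at most 41.7 mm and 7.16 degrees, less where a joint would pass 70% of its speed; a pose out of reach is approached as far as the arm can. A call with a number of a shift or a turn outside -1 to 1 is refused whole. A call with a gripper value outside its range is refused whole. The fingers move at their own pace and stop on an object; the grip force is fixed at half the most. Time passes only in rows, so rows that repeat a pose let the fingers close. It gives the time, the measured TCP pose, the force, the opening and the grip force at its end, in the units of the state.
- bot.get_obs(): the state, without advancing time (a new reading comes with each control period).
- viewer.capture(name): name is "scene" or "top" or "wrist"; returns a dict with "frame" (480x640x3 uint8, red, green, blue), "fov_y" (degrees; the focal length in pixels is half the picture's height over the tangent of half this angle, whatever the lens; pixels are square), "cx", "cy" (the principal point, pixels), "T" (4x4, takes a point from camera to world coordinates). Camera axes: x right, y down, z forward; pixel columns grow to the right and rows downward; lengths in mm; the calibration is good to about 2 mm. A picture is of the moment at which its call begins. There is no depth.
- bot.close_job(): hands the job in; it is judged then, once.
Trained networks look in a picture, given as the dict that the camera call returned (one of the last four; its "shot" number tells which), for a name from the list of things; names that differ only in an ending like _2 or _b are one class to them, and where a whole thing is asked for, a point or a joint stands for the part that bears it (a point fixed in the world has none). Each returns a list of dicts, best first, with "score" (0 to 1); they miss things now and then, are a little off and sometimes report something else, mostly with a low value. They report only what shows in the picture. A call takes as long as a camera call.
- viewer.recognise(target, picture): "centre" ([column, row] in pixels, amid what is visible of it).
- viewer.cut_out(target, picture): "pixels" (480x640 bool, what is visible of it) and "centre" ([column, row] in pixels, amid what is visible of it).
The state is a dict: "time": time; "joint_positions": joint angles; "dq": joint speeds; "tau": joint torques, N m; "tool_pos": TCP position; "tcp_rot": TCP orientation; "contact_force": force on the tool from outside, world axes, zero at the start; "moment": the same for the moment, N m; "grip_width": finger opening in mm; "finger_force": force on a finger pad.
Only numpy, scipy, OpenCV 4.12 (cv2) and the standard library are available. Lean on these libraries where they do the work, as an engineer would, in place of code of your own. Each camera call takes 0.05 s, during which the arm holds its last target. There are 200 camera calls.

## Task

Restock the caddy on the laundry folding table: stand the blue-capped bottle, the green-capped bottle, the yellow carton and the red-lidded jar upright, each on the floor of the caddy pocket of its own colour. Leave the look-alikes, the black-capped bottle and the grey carton, standing where they are.

Things in the scene. Friction and masses are not known exactly. Their poses are not given: they have to be found in the camera images.
- bottle_blue_mid (a point): Small white bottle standing upright on the table, with a blue cap and blue band. Round, straight-sided, 38 mm across up to 74 mm high; cap 33 mm across; 92 mm tall in all; 100 g. Point: on its axis half-way up, 46 mm above its underside. z up.
- bottle_green_mid (a point): Small white bottle standing upright on the table, with a green cap and green band. Round, straight-sided, 38 mm across up to 74 mm high; cap 33 mm across; 92 mm tall in all; 100 g. Point: on its axis half-way up, 46 mm above its underside. z up.
- carton_yellow_mid (a point): Small yellow carton with white stripes, standing upright on the table: 42 mm along its x, 32 mm along its y, 80 mm tall; about 80 g. Point: its centre, 40 mm above its underside. z up.
- jar_red_mid (a point): Round jar standing upright, clear with a red band and a red lid: straight-sided, 40 mm across, 70 mm tall; about 120 g. Point: on its axis half-way up, 35 mm above its underside. z up. The bottles, cartons and jar start among small bystanders (under 40 mm tall) on the robot's right, centres at least 70 mm apart; nothing loose there is taller than 92 mm.
- bottle_black_mid (a point): Small white bottle standing upright on the table, with a black cap and black band. Round, straight-sided, 38 mm across up to 74 mm high; cap 33 mm across; 92 mm tall in all; 100 g. Point: on its axis half-way up, 46 mm above its underside. z up. Has no pocket of its colour: it stays where it stands.
- carton_grey_mid (a point): Small grey carton with white stripes, standing upright on the table: 42 mm along its x, 32 mm along its y, 80 mm tall; about 80 g. Point: its centre, 40 mm above its underside. z up. Has no pocket of its colour: it stays where it stands.
- pocket_blue_floor (a point): Square open-topped blue pocket fixed in a long low grey caddy; outside 64 x 64 mm, inside 58 x 58 mm, rim 27 mm above its inner floor and the highest part of the caddy. Point: centre of the inner floor, about 7 mm above the table. x along the row of pockets, y across it, z up. The four stand in one row, 75 mm apart, colours in any order; the caddy's long sides are clear of other things.
- pocket_green_floor (a point): Square open-topped green pocket fixed in a long low grey caddy; outside 64 x 64 mm, inside 58 x 58 mm, rim 27 mm above its inner floor and the highest part of the caddy. Point: centre of the inner floor, about 7 mm above the table. x along the row of pockets, y across it, z up.
- pocket_yellow_floor (a point): Square open-topped yellow pocket fixed in a long low grey caddy; outside 64 x 64 mm, inside 58 x 58 mm, rim 27 mm above its inner floor and the highest part of the caddy. Point: centre of the inner floor, about 7 mm above the table. x along the row of pockets, y across it, z up.
- pocket_red_floor (a point): Square open-topped red pocket fixed in a long low grey caddy; outside 64 x 64 mm, inside 58 x 58 mm, rim 27 mm above its inner floor and the highest part of the caddy. Point: centre of the inner floor, about 7 mm above the table. x along the row of pockets, y across it, z up.

How it is judged:
By the outcome, as a careful person would: the job done as asked, in the order asked, and still so for the second after the job is handed in, with the robot touching nothing.
It also fails if it takes over 107 s, if anything falls off the work surface, if the arm or the gripper's body presses on something with over 40 N, if the wrist force passes 120 N, or if a joint passes its speed limit or range.

## Working session

There is one attempt and no reset: what is moved stays moved. The work goes in short steps, Python scripts to look and compute and a shell command to move; the robot and the scene stay as the last step left them, time stands still between calls to the robot, and variables do not carry over. Pictures are saved under pics/ and viewed, at most 14 in all, crops included, and the job is handed in when it is done.

```bash
mkdir -p pics; cat > h.py <<'E'
import numpy as np, cv2
from plant import bot, viewer
def ray(c,px):
    f=240/np.tan(np.radians(c["fov_y"])/2); T=np.array(c["T"])
    d=T[:3,:3]@np.array([(px[0]-c["cx"])/f,(px[1]-c["cy"])/f,1]); return T[:3,3],d
def atz(c,px,z):
    o,d=ray(c,px); return o+d*(z-o[2])/d[2]
def proj(c,p):
    f=240/np.tan(np.radians(c["fov_y"])/2); q=np.linalg.inv(np.array(c["T"]))@np.r_[p,1]
    return [c["cx"]+f*q[0]/q[2],c["cy"]+f*q[1]/q[2]]
def save(c,n): cv2.imwrite("pics/"+n,c["frame"][:,:,::-1])
H=dict(bottle_blue_mid=46,bottle_green_mid=46,carton_yellow_mid=40,jar_red_mid=35,bottle_black_mid=46,carton_grey_mid=40,pocket_blue_floor=7,pocket_green_floor=7,pocket_yellow_floor=7,pocket_red_floor=7)
E
python3 - <<'E'
from h import *
o=bot.get_obs(); print(o["time"],o["tool_pos"],o["tcp_rot"],o["grip_width"])
cs={n:viewer.capture(n) for n in("top","scene")}
for n,c in cs.items():
    save(c,n+"0.png"); print(n,c["fov_y"],np.round(c["T"],2).tolist())
    for t,z in H.items():
        r=viewer.recognise(t,c)
        print(n,t,[(round(x["score"],2),np.round(x["centre"]).tolist(),np.round(atz(c,x["centre"],z)[:2]).tolist()) for x in r[:2]])
E
```

```text
0.0 [141.27749689 505.19619379 226.04263015] [-3.14003614e+00 -1.99057242e-04  2.86876517e+00] 91.89187498545667
top 48.102157607696 [[-0.0, -0.99, 0.11, 434.16], [-1.0, 0.0, -0.0, -35.08], [0.0, -0.11, -0.99, 988.77], [0.0, 0.0, 0.0, 1.0]]
top bottle_blue_mid [(0.63, [387.0, 237.0], [539.0, -161.0]), (0.17, [456.0, 188.0], [625.0, -286.0])]
top bottle_green_mid [(0.58, [454.0, 188.0], [627.0, -283.0])]
top carton_yellow_mid [(0.96, [320.0, 191.0], [621.0, -42.0]), (0.49, [325.0, 296.0], [435.0, -52.0])]
top jar_red_mid [(0.9, [459.0, 244.0], [526.0, -291.0])]
top bottle_black_mid [(0.91, [452.0, 295.0], [436.0, -274.0])]
top carton_grey_mid [(0.77, [324.0, 290.0], [445.0, -51.0])]
top pocket_blue_floor [(0.91, [201.0, 253.0], [513.0, 175.0])]
top pocket_green_floor [(0.65, [207.0, 212.0], [589.0, 165.0]), (0.61, [217.0, 172.0], [664.0, 148.0])]
top pocket_yellow_floor [(0.7, [218.0, 174.0], [660.0, 146.0])]
top pocket_red_floor [(0.63, [195.0, 296.0], [435.0, 183.0])]
scene 54.683938552745865 [[-0.26, 0.72, -0.64, 1075.39], [0.97, 0.21, -0.16, 107.87], [0.02, -0.66, -0.75, 696.51], [0.0, 0.0, 0.0, 1.0]]
scene bottle_blue_mid [(0.93, [247.0, 235.0], [542.0, -168.0])]
scene bottle_green_mid [(0.57, [166.0, 256.0], [630.0, -290.0])]
scene carton_yellow_mid [(0.8, [301.0, 283.0], [616.0, -39.0])]
scene jar_red_mid [(0.59, [193.0, 221.0], [527.0, -288.0])]
scene bottle_black_mid [(0.92, [217.0, 189.0], [439.0, -273.0]), (0.67, [246.0, 234.0], [541.0, -171.0])]
scene carton_grey_mid [(0.93, [322.0, 210.0], [433.0, -51.0])]
scene pocket_blue_floor [(0.58, [194.0, 221.0], [503.0, -303.0])]
scene pocket_green_floor [(0.71, [416.0, 298.0], [569.0, 162.0])]
scene pocket_yellow_floor []
scene pocket_red_floor [(0.88, [437.0, 240.0], [419.0, 184.0])]
```

View pics/top0.png

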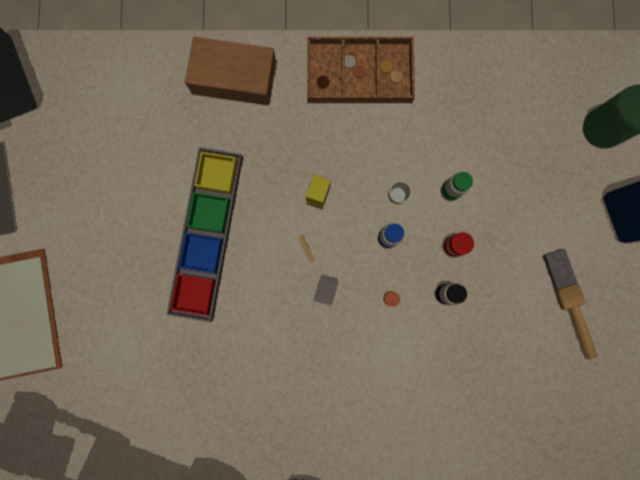

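View pics/scene0.png

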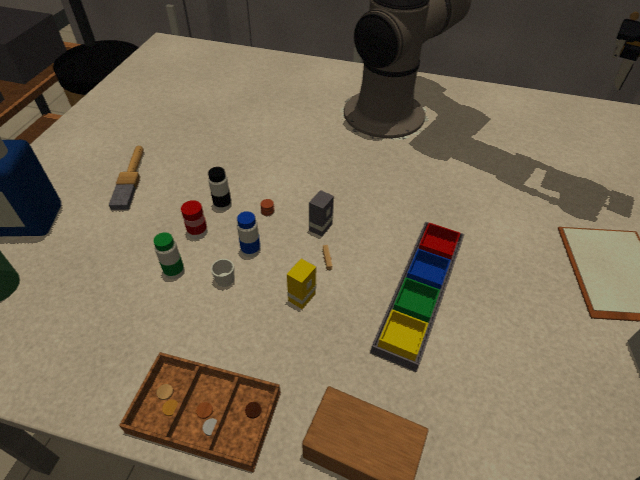

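The top view shows the pockets from top to bottom as yellow (216,172), green (209,213), blue (201,253) and red (195,295). The targets are at blue (392,236), green (459,187), red jar (460,244) and yellow carton (319,191). Next I'll refine these by fitting silhouettes in both views.

```bash
cat >> h.py <<'E'
from scipy.optimize import minimize
def cyl(x,y,secs):
    a=np.linspace(0,2*np.pi,40)
    return np.concatenate([np.c_[x+r*np.cos(a),y+r*np.sin(a),0*a+z] for r,z in secs])
def box(x,y,t,lx,ly,z0,z1):
    c,s=np.cos(t),np.sin(t)
    return np.array([[x+c*u-s*v,y+s*u+c*v,z] for u in(-lx/2,lx/2) for v in(-ly/2,ly/2) for z in(z0,z1)])
def sil(c,P):
    m=np.zeros((960,1280),np.uint8); q=np.array([proj(c,p) for p in P])*2+.5
    cv2.fillConvexPoly(m,cv2.convexHull(np.round(q*16).astype(np.int32)),1,shift=4) if 0 else cv2.fillConvexPoly(m,np.round(cv2.convexHull(q.astype(np.float32))*16).astype(np.int32),1,cv2.LINE_8,4)
    return m.astype(bool)
def fit(cams,masks,model,x0,step):
    ms=[cv2.resize(m.astype(np.uint8),(1280,960),interpolation=cv2.INTER_NEAREST).astype(bool) for m in masks]
    def cost(p):
        s=0
        for c,m in zip(cams,ms):
            k=np.zeros_like(m)
            for P in model(p): k|=sil(c,P)
            s-=(k&m).sum()/(k|m).sum()
        return s/len(cams)
    sim=np.vstack([x0]+[np.array(x0)+np.eye(len(x0))[i]*step[i] for i in range(len(x0))])
    r=minimize(cost,x0,method="Nelder-Mead",options=dict(initial_simplex=sim,maxiter=150,xatol=.1,fatol=1e-4))
    return np.round(r.x,2),round(-r.fun,3)
B=[(19,0),(19,74),(16.5,92)]; J=[(20,0),(20,70)]
E
cat > m.py <<'E'
from h import *
cs=[viewer.capture(n) for n in("top","scene")]
G=dict(bottle_blue_mid=(540,-165,B),bottle_green_mid=(628,-287,B),jar_red_mid=(527,-290,J),bottle_black_mid=(438,-273,B),carton_yellow_mid=(618,-40,-.2),carton_grey_mid=(439,-51,-.2))
def pick(t,c,g,z):
    r=viewer.cut_out(t,c); p=proj(c,[g[0],g[1],z])
    r=[x for x in r if np.hypot(*(np.array(x["centre"])-p))<15]
    return r[0]["pixels"] if r else None
for t,g in G.items():
    ms=[pick(t,c,g,H[t]) for c in cs]
    k=[i for i in(0,1) if ms[i] is not None]
    for kk in ([k]+[[i] for i in k]):
        f=(lambda p:[cyl(p[0],p[1],g[2])]) if "carton" not in t else (lambda p:[box(p[0],p[1],p[2],42,32,0,80)])
        print(t,kk,*fit([cs[i] for i in kk],[ms[i] for i in kk],f,[g[0],g[1]]+([g[2]] if "carton" in t else []),[8,8,.3]))
PG=dict(red=(435,183),blue=(511,172),green=(586,160),yellow=(661,148))
al=[np.zeros((480,640),bool) for _ in cs]
for n,g in PG.items():
    for i,c in enumerate(cs):
        m=pick(f"pocket_{n}_floor",c,g,15); print(n,i,None if m is None else m.sum())
        if m is not None: al[i]|=m
        if m is not None: print(fit([c],[m],lambda p:[box(p[0],p[1],-.16,64,64,12,34)],list(g),[8,8]))
E
python3 m.py
```

```text
bottle_blue_mid [0, 1] [ 539.11 -166.59] 0.926
bottle_blue_mid [0] [ 539.94 -167.43] 0.938
bottle_blue_mid [1] [ 538.37 -166.35] 0.932
bottle_green_mid [0, 1] [ 627.94 -285.04] 0.906
bottle_green_mid [0] [ 627.92 -285.  ] 0.92
bottle_green_mid [1] [ 627.32 -284.46] 0.895
jar_red_mid [0, 1] [ 524.3  -286.38] 0.94
jar_red_mid [0] [ 524.67 -286.71] 0.958
jar_red_mid [1] [ 523.78 -285.87] 0.934
bottle_black_mid [0, 1] [ 437.64 -269.88] 0.927
bottle_black_mid [0] [ 437.7  -270.04] 0.955
bottle_black_mid [1] [ 437.46 -269.6 ] 0.902
carton_yellow_mid [0, 1] [ 6.1854e+02 -3.8650e+01 -3.1000e-01] 0.922
carton_yellow_mid [0] [ 6.1847e+02 -3.8860e+01 -3.2000e-01] 0.945
carton_yellow_mid [1] [ 6.1766e+02 -3.7940e+01 -2.1000e-01] 0.918
carton_grey_mid [0, 1] [ 4.4154e+02 -5.1070e+01 -2.1000e-01] 0.915
carton_grey_mid [0] [ 4.4216e+02 -5.2160e+01 -2.6000e-01] 0.905
carton_grey_mid [1] [ 4.4239e+02 -5.0210e+01 -2.1000e-01] 0.955
red 0 1423
(array([437.4 , 184.09]), np.float64(0.97))
red 1 975
(array([428.4 , 187.35]), np.float64(0.872))
blue 0 1379
(array([511.02, 171.32]), np.float64(0.961))
blue 1 1085
(array([505.21, 175.03]), np.float64(0.865))
green 0 1404
(array([585.02, 159.94]), np.float64(0.966))
green 1 1340
(array([582.57, 161.73]), np.float64(0.928))
yellow 0 1437
(array([658.2 , 147.81]), np.float64(0.965))
yellow 1 1630
(array([658.98, 149.23]), np.float64(0.972))
```

```bash
cat > g.py <<'E'
import sys
from h import *
from scipy.spatial.transform import Rotation as R
x,y,z=map(float,sys.argv[1:4]); yaw=float(sys.argv[4]) if len(sys.argv)>4 else None
o=bot.get_obs(); r=R.from_euler("xyz",o["tcp_rot"])
print("t",round(o["time"],2),"pos",np.round(o["tool_pos"],1),"rot",np.round(np.degrees(o["tcp_rot"]),2),"w",round(o["grip_width"],1),"f",np.round(o["contact_force"],1))
print("shift/100:",np.round(r.inv().apply(np.array([x,y,z])-o["tool_pos"])/100,3))
if yaw is not None: print("turn/pi:",np.round((r.inv()*R.from_euler("xyz",[180,0,yaw],degrees=True)).as_rotvec()/np.pi,4))
E
python3 -m handwheel '0 0 0 0 0 -0.0355 1;0 0 0 0 0 -0.0355 1'
for i in 1 2 3 4 5; do :; done
python3 -m handwheel '-0.83 -1 0 0 0 0 1;-0.83 -1 0 0 0 0 1;-0.83 -1 0 0 0 0 1;-0.83 -1 0 0 0 0 1;-0.83 -1 0 0 0 0 1'
python3 g.py 539 -167 226 170.8
```

```text
time: 2.37
tool_pos: [141.5, 505.6, 226.7]
tcp_rot: [3.142, 0.0, 2.984]
contact_force: [-0.4, -0.7, 0.9]
grip_width: 91.5
finger_force: 0.0
time: 2.78
tool_pos: [208.4, 392.1, 227.1]
tcp_rot: [3.141, 0.0, 2.974]
contact_force: [0.8, 0.9, 0.8]
grip_width: 91.4
finger_force: 0.0
t 2.78 pos [208.4 392.1 227.1] rot [1.7997e+02 2.0000e-02 1.7041e+02] w 91.4 f [0.8 0.9 0.8]
shift/100: [-4.192 -4.962  0.011]
turn/pi: [ 0.0001  0.0001 -0.0022]
```

```bash
python3 -m handwheel '-0.84 -1 0 0 0 0 1;-0.84 -1 0 0 0 0 1;-0.84 -1 0 0 0 0 1;-0.84 -1 0 0 0 0 1;-0.84 -1 0 0 0 0 1' >/dev/null
python3 -m handwheel '-0.84 -1 0 0 0 0 1;-0.84 -1 0 0 0 0 1;-0.84 -1 0 0 0 0 1;-0.84 -1 0 0 0 0 1;-0.84 -1 0 0 0 0 1' >/dev/null
python3 -m handwheel '-0.84 -1 0 0 0 0 1;-0.84 -1 0 0 0 0 1;-0.84 -1 0 0 0 0 1;-0.84 -1 0 0 0 0 1;-0.84 -1 0 0 0 0 1' >/dev/null
python3 -m handwheel '-0.84 -1 0 0 0 0 1;-0.84 -1 0 0 0 0 1;-0.84 -1 0 0 0 0 1;-0.84 -1 0 0 0 0 1;-0.84 -1 0 0 0 0 1;-0.84 -1 0 0 0 0 1;-0.84 -1 0 0 0 0 1'
python3 g.py 539 -167 141 170.8
```

```text
time: 4.62
tool_pos: [474.0, -52.5, 226.6]
tcp_rot: [3.141, -0.001, 2.983]
contact_force: [0.3, 1.0, -0.7]
grip_width: 91.8
finger_force: 0.0
t 4.62 pos [474.  -52.5 226.6] rot [ 1.7995e+02 -6.0000e-02  1.7090e+02] w 91.8 f [ 0.3  1.  -0.7]
shift/100: [-0.824 -1.029  0.855]
turn/pi: [ 0.0003 -0.0003  0.0006]
```

```bash
python3 -m handwheel '-0.82 -1 0 0 0 0 1;-0.82 -1 0 0 0 0 1;-0.82 -1 0 0 0 0 1;-0.82 -1 0 0 0 0 1;-0.82 -1 0 0 0 0 1;-0.82 -1 0 0 0 0 1;-0.82 -1 0 0 0 0 1'
python3 - <<'E'
from h import *
c=viewer.capture("wrist"); save(c,"w1.png")
for t,S in(("bottle_blue_mid",B),):
    for r in viewer.cut_out(t,c)[:2]: print(r["score"],r["centre"],fit([c],[r["pixels"]],lambda p:[cyl(p[0],p[1],S)],[539,-167],[8,8]))
E
python3 g.py 539 -167 41 170.8
```

```text
time: 5.2
tool_pos: [539.0, -164.8, 226.9]
tcp_rot: [3.141, -0.001, 2.982]
contact_force: [0.3, 0.2, 0.1]
grip_width: 91.3
finger_force: 0.0
0.9 [312.9, 218.5] (array([ 539.89, -168.15]), np.float64(0.93))
0.21 [607.4, 270.9] (array([ 539., -167.]), np.float64(-0.0))
t 5.3 pos [ 539.2 -165.2  227.2] rot [1.7998e+02 1.0000e-02 1.7087e+02] w 91.4 f [ 0.6 -0.6  0. ]
shift/100: [-1.000e-03 -1.900e-02  1.862e+00]
turn/pi: [0.0001 0.0001 0.0004]
```

View pics/w1.png

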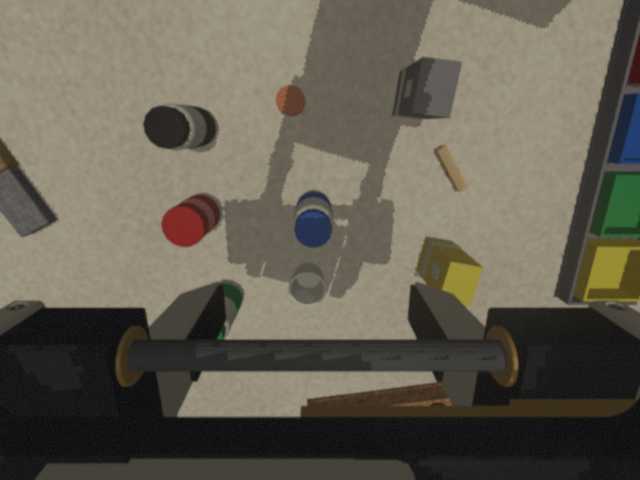

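The wrist view shows the blue bottle at (313,218), centred between the fingers, and the fit agrees to 1 mm. I'll go down and grip.

```bash
python3 -m handwheel '0 -0.02 0.5 0 0 0 1;0 -0.02 0.94 0 0 0 1;0 -0.02 0.94 0 0 0 1;0 -0.02 0.94 0 0 0 1'
python3 -m handwheel '0 0 0.3 0 0 0 1;0 0 0.6 0 0 0 1;0 0 0.8 0 0 0 1;0 0 0.95 0 0 0 1;0 0 0.95 0 0 0 1;0 0 0.95 0 0 0 1'
python3 -m handwheel '0 0 0 0 0 0 -1;0 0 0 0 0 0 -1;0 0 0 0 0 0 -1;0 0 0 0 0 0 -1;0 0 0 0 0 0 -1;0 0 0 0 0 0 -1;0 0 0 0 0 0 -1;0 0 0 0 0 0 -1'
python3 -m handwheel '0 0 0 0 0 0 -1;0 0 0 0 0 0 -1;0 0 0 0 0 0 -1;0 0 0 0 0 0 -1'
```

```text
time: 5.63
tool_pos: [537.1, -167.3, 130.1]
tcp_rot: [3.139, -0.007, 2.981]
contact_force: [-0.7, -0.8, 0.9]
grip_width: 91.9
finger_force: 0.0
time: 6.13
tool_pos: [540.4, -169.2, 39.4]
tcp_rot: [-3.141, 0.002, 2.981]
contact_force: [0.6, -0.2, 0.6]
grip_width: 91.9
finger_force: 0.0
time: 6.8
tool_pos: [539.2, -169.0, 37.7]
tcp_rot: [3.141, -0.0, 2.98]
contact_force: [0.7, 0.4, -0.6]
grip_width: 43.4
finger_force: 0.0
time: 7.13
tool_pos: [539.2, -169.0, 37.6]
tcp_rot: [3.141, -0.0, 2.98]
contact_force: [-0.4, 0.0, -0.1]
grip_width: 37.4
finger_force: 30.0
```

```bash
python3 -m handwheel '0 0 -0.2 0 0 0 -1;0 0 -0.6 0 0 0 -1;0 0 -1 0 0 0 -1;0 0 -1 0 0 0 -1'
python3 -m handwheel '0 0 -0.35 0 0 0 -1;0.2 0.83 -0.35 0 0 0 -1;0.2 0.83 -0.35 0 0 0 -1;0.2 0.83 -0.35 0 0 0 -1' >/dev/null
python3 -m handwheel '0.2 0.83 0 0 0 0 -1;0.2 0.83 0 0 0 0 -1;0.2 0.83 0 0 0 0 -1' >/dev/null
python3 -m handwheel '0.2 0.83 0 0 0 0 -1;0.2 0.83 0 0 0 0 -1;0.2 0.83 0 0 0 0 -1'
python3 -m handwheel '0.2 0.83 0 0 0 0 -1;0.2 0.83 0 0 0 0 -1;0.2 0.83 0 0 0 0 -1;0.2 0.83 0 0 0 0 -1;0.2 0.83 0 0 0 0 -1;0.2 0.83 0 0 0 0 -1'
python3 g.py 511 171.5 47 170.8
```

```text
time: 7.47
tool_pos: [543.0, -170.7, 145.2]
tcp_rot: [-3.138, 0.013, 2.981]
contact_force: [1.3, -1.0, 0.9]
grip_width: 37.4
finger_force: 30.0
time: 8.3
tool_pos: [518.8, 92.0, 172.5]
tcp_rot: [3.139, -0.001, 2.985]
contact_force: [-0.7, -0.2, -1.0]
grip_width: 37.3
finger_force: 30.0
time: 8.8
tool_pos: [513.7, 170.4, 172.5]
tcp_rot: [-3.141, -0.0, 2.98]
contact_force: [1.0, 0.7, -1.5]
grip_width: 37.2
finger_force: 30.0
t 8.8 pos [513.7 170.4 172.5] rot [-1.7997e+02 -2.0000e-02  1.7072e+02] w 37.2 f [ 1.   0.7 -1.5]
shift/100: [0.028 0.007 1.255]
turn/pi: [-0.0001 -0.0001 -0.0005]
```

```bash
python3 -m handwheel '0.03 0.01 0 0 0 0 -1;0.03 0.01 0 0 0 0 -1;0.03 0.01 0 0 0 0 -1'
python3 - <<'E'
from h import *
c=viewer.capture("wrist"); save(c,"w2.png")
for n,g in dict(red=(437,184),blue=(511,171.5),green=(585,160)).items():
    for r in viewer.cut_out(f"pocket_{n}_floor",c)[:1]: print(n,r["score"],r["centre"],fit([c],[r["pixels"]],lambda p:[box(p[0],p[1],-.16,64,64,7,34)],list(g),[8,8]))
E
```

```text
time: 9.05
tool_pos: [510.8, 172.2, 172.8]
tcp_rot: [3.142, -0.0, 2.979]
contact_force: [0.1, -0.1, -1.1]
grip_width: 37.3
finger_force: 30.0
red 0.68 [314.7, 135.9] (array([438.49, 183.71]), np.float64(0.969))
blue 0.92 [315.7, 218.6] (array([511.43, 171.56]), np.float64(0.883))
```

View pics/w2.png

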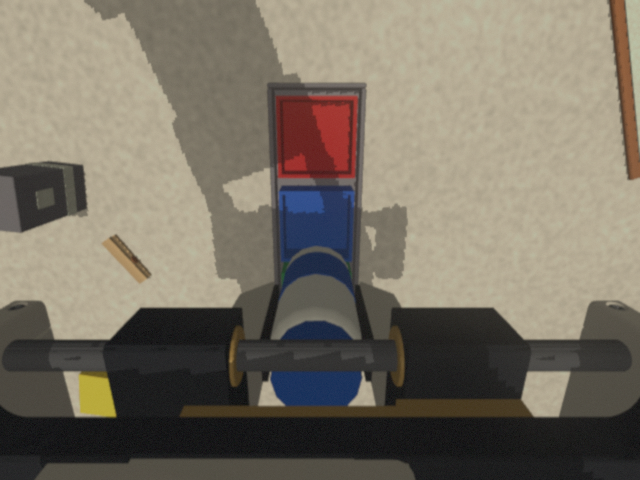

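The bottle hangs at (315,320) in line with the caddy, and the blue pocket fit agrees with the top view. Lowering now.

```bash
python3 -m handwheel '0 0 0.4 0 0 0 -1;0 0 0.7 0 0 0 -1;0 0 0.7 0 0 0 -1;0 0 0.7 0 0 0 -1'
python3 -m handwheel '0 0 0.2 0 0 0 -1;0 0 0.35 0 0 0 -1;0 0 0.45 0 0 0 -1;0 0 0.52 0 0 0 -1;0 0 0.57 0 0 0 -1;0 0 0.57 0 0 0 -1;0 0 0.57 0 0 0 -1;0 0 0.57 0 0 0 -1'
python3 -m handwheel '0 0 0 0 0 0 0.2;0 0 0 0 0 0 0.6;0 0 0 0 0 0 1;0 0 0 0 0 0 1;0 0 0 0 0 0 1;0 0 0 0 0 0 1'
python3 -m handwheel '0 0 -0.2 0 0 0 1;0 0 -0.5 0 0 0 1;0 0 -0.9 0 0 0 1;0 0 -0.9 0 0 0 1;0 0 -0.9 0 0 0 1'
python3 g.py 628 -285 141 170.8
```

```text
time: 9.58
tool_pos: [510.0, 172.8, 102.0]
tcp_rot: [-3.141, -0.003, 2.98]
contact_force: [1.0, 0.5, 0.2]
grip_width: 37.0
finger_force: 30.0
time: 10.25
tool_pos: [511.4, 173.1, 46.5]
tcp_rot: [3.141, 0.001, 2.98]
contact_force: [-0.5, 1.0, -0.6]
grip_width: 37.3
finger_force: 30.0
time: 10.75
tool_pos: [510.9, 173.0, 45.8]
tcp_rot: [3.141, 0.0, 2.98]
contact_force: [0.2, 0.5, -0.2]
grip_width: 72.3
finger_force: 0.0
time: 11.17
tool_pos: [512.2, 173.3, 138.0]
tcp_rot: [3.14, 0.005, 2.98]
contact_force: [-0.2, -1.1, -0.8]
grip_width: 91.5
finger_force: 0.0
t 11.17 pos [512.2 173.3 138. ] rot [179.89   0.29 170.76] w 91.5 f [-0.2 -1.1 -0.8]
shift/100: [-1.878 -4.337 -0.029]
turn/pi: [ 0.0006  0.0016 -0.0002]
```

```bash
python3 -m handwheel '-0.38 -0.87 0 0 0 0 1;-0.38 -0.87 0 0 0 0 1;-0.38 -0.87 0 0 0 0 1' >/dev/null
python3 -m handwheel '-0.38 -0.87 0 0 0 0 1;-0.38 -0.87 0 0 0 0 1;-0.38 -0.87 0 0 0 0 1' >/dev/null
python3 -m handwheel '-0.38 -0.87 0 0 0 0 1;-0.38 -0.87 0 0 0 0 1;-0.38 -0.87 0 0 0 0 1' >/dev/null
python3 -m handwheel '-0.38 -0.87 0 0 0 0 1;-0.38 -0.87 0 0 0 0 1;-0.38 -0.87 0 0 0 0 1' >/dev/null
python3 -m handwheel '-0.38 -0.86 0 0 0 0 1;-0.38 -0.86 0 0 0 0 1;-0.38 -0.86 0 0 0 0 1;-0.38 -0.86 0 0 0 0 1;-0.38 -0.86 0 0 0 0 1;-0.38 -0.86 0 0 0 0 1;-0.38 -0.86 0 0 0 0 1'
python3 g.py 628 -285 38 170.8
```

```text
time: 12.75
tool_pos: [628.6, -283.7, 135.6]
tcp_rot: [3.141, -0.001, 2.982]
contact_force: [-0.1, -0.0, -1.0]
grip_width: 92.0
finger_force: 0.0
t 12.75 pos [ 628.6 -283.7  135.6] rot [ 1.7995e+02 -5.0000e-02  1.7086e+02] w 92.0 f [-0.1 -0.  -1. ]
shift/100: [ 0.003 -0.014  0.976]
turn/pi: [ 0.0003 -0.0003  0.0004]
```

```bash
python3 -m handwheel '0 -0.01 0.3 0 0 0 1;0 -0.01 0.6 0 0 0 1;0 -0.01 0.8 0 0 0 1;0 -0.01 0.97 0 0 0 1;0 -0.01 0.97 0 0 0 1;0 -0.01 0.97 0 0 0 1;0 -0.01 0.97 0 0 0 1'
python3 -m handwheel '0 0 0 0 0 0 -1;0 0 0 0 0 0 -1;0 0 0 0 0 0 -1;0 0 0 0 0 0 -1;0 0 0 0 0 0 -1;0 0 0 0 0 0 -1;0 0 0 0 0 0 -1;0 0 0 0 0 0 -1' >/dev/null
python3 -m handwheel '0 0 0 0 0 0 -1;0 0 0 0 0 0 -1;0 0 0 0 0 0 -1;0 0 0 0 0 0 -1'
python3 -m handwheel '0 0 -0.2 0 0 0 -1;0 0 -0.6 0 0 0 -1;0 0 -1 0 0 0 -1;0 0 -1 0 0 0 -1' >/dev/null
python3 -m handwheel '0 0 -0.45 0 0 0 -1;0 0 -0.45 0 0 0 -1;0 0 -0.45 0 0 0 -1'
python3 g.py 585 160 46 170.8
```

```text
time: 13.33
tool_pos: [629.4, -286.5, 40.4]
tcp_rot: [-3.141, 0.002, 2.981]
contact_force: [0.0, -0.6, 0.1]
grip_width: 91.9
finger_force: 0.0
time: 14.33
tool_pos: [628.5, -286.8, 38.6]
tcp_rot: [3.141, -0.0, 2.98]
contact_force: [0.2, 0.9, -0.7]
grip_width: 37.6
finger_force: 30.0
time: 14.92
tool_pos: [629.9, -287.7, 187.1]
tcp_rot: [-3.139, 0.006, 2.98]
contact_force: [0.2, -0.2, -0.9]
grip_width: 37.2
finger_force: 30.0
t 14.92 pos [ 629.9 -287.7  187.1] rot [-179.86    0.36  170.76] w 37.2 f [ 0.2 -0.2 -0.9]
shift/100: [1.171 4.35  1.393]
turn/pi: [-0.0008  0.002  -0.0002]
```

```bash
python3 -m handwheel '0.23 0.87 0 0 0 0 -1;0.23 0.87 0 0 0 0 -1;0.23 0.87 0 0 0 0 -1' >/dev/null
python3 -m handwheel '0.23 0.87 0 0 0 0 -1;0.23 0.87 0 0 0 0 -1;0.23 0.87 0 0 0 0 -1' >/dev/null
python3 -m handwheel '0.23 0.87 0 0 0 0 -1;0.23 0.87 0 0 0 0 -1;0.23 0.87 0 0 0 0 -1' >/dev/null
python3 -m handwheel '0.23 0.87 0 0 0 0 -1;0.23 0.87 0 0 0 0 -1;0.23 0.87 0 0 0 0 -1' >/dev/null
python3 -m handwheel '0.23 0.87 0 0 0 0 -1;0.23 0.87 0 0 0 0 -1;0.23 0.87 0 0 0 0 -1;0.23 0.87 0 0 0 0 -1;0.23 0.87 0 0 0 0 -1;0.23 0.87 0 0 0 0 -1;0.23 0.87 0 0 0 0 -1'
python3 g.py 585 160 46.5 170.8
```

```text
time: 16.5
tool_pos: [585.2, 159.1, 183.4]
tcp_rot: [-3.141, -0.0, 2.978]
contact_force: [-0.1, 0.0, -0.6]
grip_width: 37.3
finger_force: 30.0
t 16.5 pos [585.2 159.1 183.4] rot [-1.7997e+02 -2.0000e-02  1.7065e+02] w 37.3 f [-0.1  0.  -0.6]
shift/100: [0.003 0.009 1.369]
turn/pi: [-0.0001 -0.0001 -0.0008]
```

```bash
python3 -m handwheel '0 0 0.4 0 0 0 -1;0 0 0.75 0 0 0 -1;0 0 0.75 0 0 0 -1;0 0 0.75 0 0 0 -1' >/dev/null
python3 -m handwheel '0 0 0.2 0 0 0 -1;0 0 0.38 0 0 0 -1;0 0 0.48 0 0 0 -1;0 0 0.56 0 0 0 -1;0 0 0.615 0 0 0 -1;0 0 0.615 0 0 0 -1;0 0 0.615 0 0 0 -1;0 0 0.615 0 0 0 -1'
python3 -m handwheel '0 0 0 0 0 0 0.2;0 0 0 0 0 0 0.6;0 0 0 0 0 0 1;0 0 0 0 0 0 1;0 0 0 0 0 0 1;0 0 0 0 0 0 1'
python3 -m handwheel '0 0 -0.2 0 0 0 1;0 0 -0.5 0 0 0 1;0 0 -0.95 0 0 0 1;0 0 -0.95 0 0 0 1;0 0 -0.95 0 0 0 1' >/dev/null
python3 -m handwheel '-0.33 -0.95 -0.3 0 0 0 1;-0.33 -0.95 -0.3 0 0 0 1;-0.33 -0.95 -0.3 0 0 0 1;-0.33 -0.95 -0.3 0 0 0 1' >/dev/null
python3 -m handwheel '-0.33 -0.95 -0.3 0 0 0.038 1;-0.33 -0.95 -0.3 0 0 0.038 1;-0.33 -0.95 -0.3 0 0 0.038 1;-0.33 -0.95 -0.3 0 0 0.038 1;-0.33 -0.95 -0.3 0 0 0.038 1;-0.33 -0.95 -0.3 0 0 0.038 1;-0.33 -0.95 -0.3 0 0 0.038 1'
python3 - <<'E'
from h import *
c=viewer.capture("wrist"); save(c,"w3.png")
d=viewer.capture("top"); save(d,"top3.png")
for cc in (c,d):
  for r in viewer.cut_out("carton_yellow_mid",cc)[:1]: print(r["score"],r["centre"],fit([cc],[r["pixels"]],lambda p:[box(p[0],p[1],p[2],42,32,0,80)],[618.5,-38.6,-.28],[6,6,.2]))
E
python3 g.py 618.5 -38.6 38 164
```

```text
time: 17.5
tool_pos: [585.5, 161.1, 48.3]
tcp_rot: [3.141, 0.002, 2.98]
contact_force: [0.3, -0.0, -0.3]
grip_width: 37.3
finger_force: 30.0
time: 18.0
tool_pos: [584.9, 161.0, 47.3]
tcp_rot: [3.141, 0.0, 2.98]
contact_force: [-0.1, -0.5, 0.4]
grip_width: 72.7
finger_force: 0.0
time: 19.33
tool_pos: [618.8, -35.5, 201.0]
tcp_rot: [3.141, -0.002, 2.863]
contact_force: [-0.6, -0.4, -0.6]
grip_width: 91.9
finger_force: 0.0
0.98 [309.8, 227.6] (array([ 6.2047e+02, -4.0430e+01, -3.4000e-01]), np.float64(0.97))
0.92 [318.7, 195.1] (array([ 6.1895e+02, -3.9280e+01, -3.8000e-01]), np.float64(0.79))
t 19.53 pos [619.3 -36.1 201.9] rot [ 1.7999e+02 -3.0000e-02  1.6400e+02] w 91.7 f [-1.   0.7  0.6]
shift/100: [-0.    -0.026  1.639]
turn/pi: [ 0.     -0.0002  0.    ]
```

View pics/w3.png

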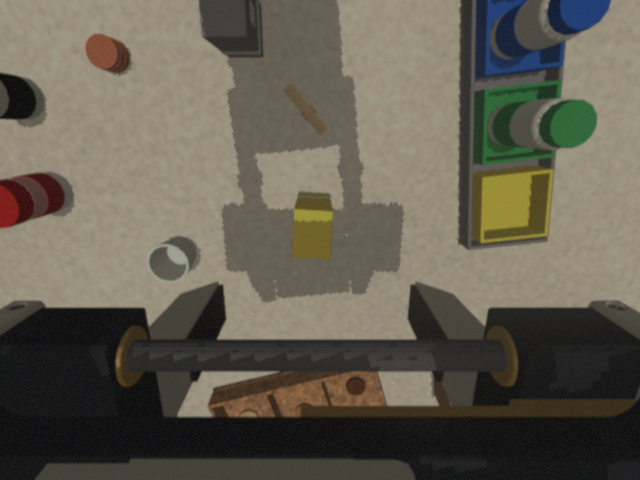

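View pics/top3.png

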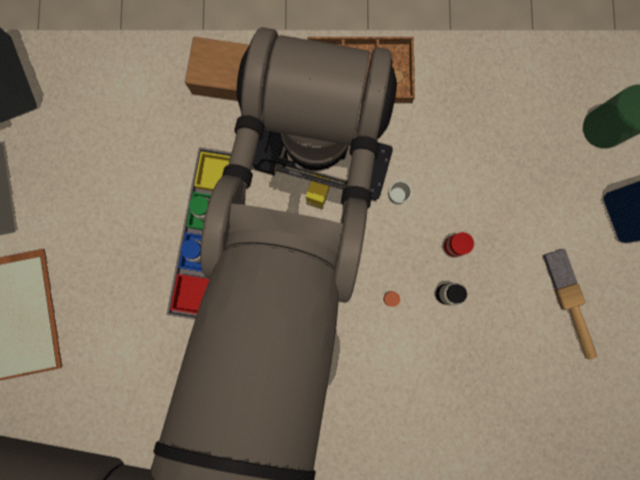

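Blue and green stand in their pockets (wrist view: blue at about (540,25), green at about (545,130)). The yellow carton is at (312,227), centred between the fingers and turned about 2° from them. I'll correct that and grasp.

```bash
python3 -m handwheel '0.01 -0.035 0.4 0 0 0.014 1;0.01 -0.035 0.75 0 0 0.014 1;0.01 -0.035 0.75 0 0 0.014 1;0.01 -0.035 0.75 0 0 0.014 1'
python3 -m handwheel '0 0 0.3 0 0 0 1;0 0 0.55 0 0 0 1;0 0 0.75 0 0 0 1;0 0 0.875 0 0 0 1;0 0 0.875 0 0 0 1;0 0 0.875 0 0 0 1;0 0 0.875 0 0 0 1'
python3 -m handwheel '0 0 0 0 0 0 -1;0 0 0 0 0 0 -1;0 0 0 0 0 0 -1;0 0 0 0 0 0 -1;0 0 0 0 0 0 -1;0 0 0 0 0 0 -1;0 0 0 0 0 0 -1;0 0 0 0 0 0 -1' >/dev/null
python3 -m handwheel '0 0 0 0 0 0 -1;0 0 0 0 0 0 -1;0 0 0 0 0 0 -1;0 0 0 0 0 0 -1;0 0 0 0 0 0 -1'
python3 -m handwheel '0 0 -0.2 0 0 0 -1;0 0 -0.6 0 0 0 -1;0 0 -1 0 0 0 -1;0 0 -1 0 0 0 -1' >/dev/null
python3 -m handwheel '0 0 -0.45 0 0 0 -1;0 0 -0.45 0 0 -0.05 -1;0 0 -0.45 0 0 -0.05 -1;0 0 -0.45 0 0 -0.05 -1;0 0 -0.45 0 0 -0.05 -1'
python3 g.py 659 148 46 170.8
```

```text
time: 19.87
tool_pos: [616.5, -39.7, 126.1]
tcp_rot: [-3.141, -0.004, 2.818]
contact_force: [0.6, -0.9, 1.6]
grip_width: 91.5
finger_force: 0.0
time: 20.45
tool_pos: [619.3, -40.4, 42.3]
tcp_rot: [3.141, 0.004, 2.817]
contact_force: [1.1, 0.3, -0.3]
grip_width: 91.5
finger_force: 0.0
time: 21.53
tool_pos: [617.5, -40.2, 39.7]
tcp_rot: [3.141, -0.0, 2.817]
contact_force: [0.2, 0.8, -0.6]
grip_width: 31.9
finger_force: 30.0
time: 22.28
tool_pos: [617.2, -40.2, 184.3]
tcp_rot: [3.142, -0.001, 2.973]
contact_force: [-0.3, 0.4, -0.9]
grip_width: 31.9
finger_force: 30.0
t 22.28 pos [617.2 -40.2 184.3] rot [ 1.8000e+02 -4.0000e-02  1.7032e+02] w 31.9 f [-0.3  0.4 -0.9]
shift/100: [-0.096  1.926  1.383]
turn/pi: [ 0.     -0.0002 -0.0027]
```

```bash
python3 -m handwheel '-0.04 0.96 0 0 0 0 -1;-0.04 0.96 0 0 0 0 -1;-0.04 0.96 0 0 0 0 -1' >/dev/null
python3 -m handwheel '-0.04 0.96 0 0 0 0 -1;-0.04 0.96 0 0 0 0 -1;-0.04 0.96 0 0 0 0 -1;-0.04 0.96 0 0 0 0 -1;-0.04 0.96 0 0 0 0 -1;-0.04 0.96 0 0 0 0 -1;-0.04 0.96 0 0 0 0 -1'
python3 g.py 657.5 148 47.5 170.8
```

```text
time: 23.12
tool_pos: [657.4, 146.1, 184.5]
tcp_rot: [-3.141, -0.001, 2.972]
contact_force: [0.2, -0.1, -0.3]
grip_width: 31.9
finger_force: 30.0
t 23.12 pos [657.4 146.1 184.5] rot [-1.7997e+02 -3.0000e-02  1.7029e+02] w 31.9 f [ 0.2 -0.1 -0.3]
shift/100: [1.00e-03 2.00e-02 1.37e+00]
turn/pi: [-0.0002 -0.0002 -0.0029]
```

```bash
python3 -m handwheel '0 0.01 0.4 0 0 0 -1;0 0.01 0.75 0 0 0 -1;0 0.01 0.75 0 0 0 -1;0 0.01 0.75 0 0 0 -1' >/dev/null
python3 -m handwheel '0 0 0.2 0 0 0 -1;0 0 0.38 0 0 0 -1;0 0 0.48 0 0 0 -1;0 0 0.56 0 0 0 -1;0 0 0.62 0 0 0 -1;0 0 0.62 0 0 0 -1;0 0 0.62 0 0 0 -1;0 0 0.62 0 0 0 -1'
python3 -m handwheel '0 0 0 0 0 0 0.2;0 0 0 0 0 0 0.6;0 0 0 0 0 0 1;0 0 0 0 0 0 1;0 0 0 0 0 0 1;0 0 0 0 0 0 1'
python3 -m handwheel '0 0 -0.2 0 0 0 1;0 0 -0.5 0 0 0 1;0 0 -0.95 0 0 0 1;0 0 -0.95 0 0 0 1;0 0 -0.95 0 0 0 1' >/dev/null
python3 -m handwheel '0.12 -0.9 0 0 0 0 1;0.12 -0.9 0 0 0 0 1;0.12 -0.9 0 0 0 0 1' >/dev/null
python3 -m handwheel '0.12 -0.9 0 0 0 0 1;0.12 -0.9 0 0 0 0 1;0.12 -0.9 0 0 0 0 1' >/dev/null
python3 -m handwheel '0.12 -0.9 0 0 0 0 1;0.12 -0.9 0 0 0 0 1;0.12 -0.9 0 0 0 0 1' >/dev/null
python3 -m handwheel '0.12 -0.9 0 0 0 0 1;0.12 -0.9 0 0 0 0 1;0.12 -0.9 0 0 0 0 1' >/dev/null
python3 -m handwheel '0.12 -0.9 0 0 0 0 1;0.12 -0.9 0 0 0 0 1;0.12 -0.9 0 0 0 0 1;0.12 -0.9 0 0 0 0 1;0.12 -0.9 0 0 0 0 1;0.12 -0.9 0 0 0 0 1;0.12 -0.9 0 0 0 0 1'
python3 - <<'E'
from h import *
c=viewer.capture("wrist"); save(c,"w4.png")
for r in viewer.cut_out("jar_red_mid",c)[:1]: print(r["score"],r["centre"],fit([c],[r["pixels"]],lambda p:[cyl(p[0],p[1],J)],[524.5,-286.5],[6,6]))
d=viewer.capture("top"); save(d,"top4.png")
E
python3 g.py 524.5 -286.5 33 170.8
```

```text
time: 24.12
tool_pos: [658.3, 148.8, 48.9]
tcp_rot: [3.141, 0.002, 2.974]
contact_force: [0.0, 0.3, -0.6]
grip_width: 32.0
finger_force: 30.0
time: 24.62
tool_pos: [657.6, 148.7, 47.8]
tcp_rot: [3.141, 0.0, 2.974]
contact_force: [0.1, -0.0, 0.8]
grip_width: 67.2
finger_force: 0.0
time: 26.62
tool_pos: [524.0, -283.2, 142.5]
tcp_rot: [3.141, -0.0, 2.976]
contact_force: [-0.1, -0.2, 0.0]
grip_width: 91.8
finger_force: 0.0
0.93 [312.2, 244.7] (array([ 525.37, -288.76]), np.float64(0.966))
t 26.77 pos [ 523.9 -283.8  142.7] rot [179.99   0.   170.5 ] w 91.8 f [-0.3  1.5 -0.1]
shift/100: [-0.01  -0.026  1.097]
turn/pi: [ 0.0001  0.     -0.0017]
```

View pics/top4.png

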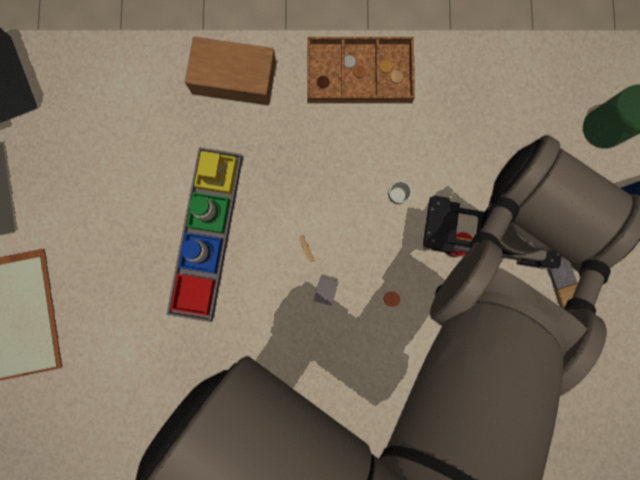

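The yellow carton (215,165), green (204,209) and blue (195,251) are all upright in their pockets. The jar fit agrees, so I'll grasp it next.

```bash
python3 -m handwheel '-0.01 -0.035 0.3 0 0 0 1;-0.01 -0.035 0.5 0 0 0 1;-0.01 -0.035 0.5 0 0 0 1;-0.01 -0.035 0.5 0 0 0 1' >/dev/null
python3 -m handwheel '0 0 0.2 0 0 0 1;0 0 0.4 0 0 0 1;0 0 0.5 0 0 0 1;0 0 0.595 0 0 0 1;0 0 0.595 0 0 0 1;0 0 0.595 0 0 0 1;0 0 0.595 0 0 0 1'
python3 -m handwheel '0 0 0 0 0 0 -1;0 0 0 0 0 0 -1;0 0 0 0 0 0 -1;0 0 0 0 0 0 -1;0 0 0 0 0 0 -1;0 0 0 0 0 0 -1;0 0 0 0 0 0 -1;0 0 0 0 0 0 -1' >/dev/null
python3 -m handwheel '0 0 0 0 0 0 -1;0 0 0 0 0 0 -1;0 0 0 0 0 0 -1;0 0 0 0 0 0 -1;0 0 0 0 0 0 -1'
python3 -m handwheel '0 0 -0.2 0 0 0 -1;0 0 -0.6 0 0 0 -1;0 0 -1 0 0 0 -1;0 0 -1 0 0 0 -1' >/dev/null
python3 -m handwheel '0 0 -0.4 0 0 0 -1;0 0 -0.4 0 0 0 -1;0 0 -0.4 0 0 0 -1;0 0 -0.4 0 0 0 -1;0 0 -0.4 0 0 0 -1'
python3 g.py 437.5 184 41 170.8
```

```text
time: 27.68
tool_pos: [524.5, -289.1, 34.4]
tcp_rot: [-3.141, 0.002, 2.974]
contact_force: [-0.4, -0.6, -0.9]
grip_width: 92.1
finger_force: 0.0
time: 28.77
tool_pos: [523.8, -288.6, 33.2]
tcp_rot: [3.141, -0.0, 2.974]
contact_force: [-0.1, 0.4, -0.1]
grip_width: 39.5
finger_force: 30.0
time: 29.52
tool_pos: [523.1, -288.1, 171.6]
tcp_rot: [3.14, -0.002, 2.974]
contact_force: [-0.7, -0.3, -1.4]
grip_width: 39.9
finger_force: 30.0
t 29.52 pos [ 523.1 -288.1  171.6] rot [ 1.7992e+02 -1.4000e-01  1.7040e+02] w 39.9 f [-0.7 -0.3 -1.4]
shift/100: [1.628 4.51  1.316]
turn/pi: [ 0.0004 -0.0008 -0.0022]
```

```bash
python3 -m handwheel '0.33 0.9 0 0 0 0 -1;0.33 0.9 0 0 0 0 -1;0.33 0.9 0 0 0 0 -1' >/dev/null
python3 -m handwheel '0.33 0.9 0 0 0 0 -1;0.33 0.9 0 0 0 0 -1;0.33 0.9 0 0 0 0 -1' >/dev/null
python3 -m handwheel '0.33 0.9 0 0 0 0 -1;0.33 0.9 0 0 0 0 -1;0.33 0.9 0 0 0 0 -1' >/dev/null
python3 -m handwheel '0.33 0.9 0 0 0 0 -1;0.33 0.9 0 0 0 0 -1;0.33 0.9 0 0 0 0 -1' >/dev/null
python3 -m handwheel '0.33 0.9 0 0 0 0 -1;0.33 0.9 0 0 0 0 -1;0.33 0.9 0 0 0 0 -1;0.33 0.9 0 0 0 0 -1;0.33 0.9 0 0 0 0 -1;0.33 0.9 0 0 0 0 -1;0.33 0.9 0 0 0 0 -1'
python3 g.py 437.5 184 41.2 170.8
```

```text
time: 31.1
tool_pos: [436.5, 181.4, 172.9]
tcp_rot: [-3.141, -0.0, 2.973]
contact_force: [0.2, -0.3, -0.7]
grip_width: 39.6
finger_force: 30.0
t 31.1 pos [436.5 181.4 172.9] rot [-1.7997e+02 -3.0000e-02  1.7031e+02] w 39.6 f [ 0.2 -0.3 -0.7]
shift/100: [-0.006  0.028  1.317]
turn/pi: [-0.0002 -0.0001 -0.0027]
```

```bash
python3 -m handwheel '0 0.02 0.4 0 0 0 -1;0 0.02 0.75 0 0 0 -1;0 0.02 0.75 0 0 0 -1;0 0.02 0.75 0 0 0 -1' >/dev/null
python3 -m handwheel '0 0 0.2 0 0 0 -1;0 0 0.36 0 0 0 -1;0 0 0.46 0 0 0 -1;0 0 0.52 0 0 0 -1;0 0 0.565 0 0 0 -1;0 0 0.565 0 0 0 -1;0 0 0.565 0 0 0 -1;0 0 0.565 0 0 0 -1'
python3 -m handwheel '0 0 0 0 0 0 0.2;0 0 0 0 0 0 0.6;0 0 0 0 0 0 1;0 0 0 0 0 0 1;0 0 0 0 0 0 1;0 0 0 0 0 0 1'
python3 -m handwheel '0 0 -0.2 0 0 0 1;0 0 -0.5 0 0 0 1;0 0 -0.95 0 0 0 1;0 0 -0.95 0 0 0 1;0 0 -0.95 0 0 0 1' >/dev/null
python3 -m handwheel '0 0 -0.8 0 0 0 1;0 0 -0.8 0 0 0 1;0 0 -0.8 0 0 0 1;0 0 -0.8 0 0 0 1;0 0 -0.8 0 0 0 1;0 0 -0.8 0 0 0 1'
python3 - <<'E'
from h import *
for n in("scene","top"): save(viewer.capture(n),n+"5.png")
E
```

```text
time: 32.1
tool_pos: [437.2, 184.7, 42.7]
tcp_rot: [3.141, 0.002, 2.974]
contact_force: [0.2, 0.7, -0.8]
grip_width: 39.7
finger_force: 30.0
time: 32.6
tool_pos: [436.5, 184.6, 41.8]
tcp_rot: [3.141, 0.0, 2.974]
contact_force: [0.3, -0.2, 0.1]
grip_width: 74.9
finger_force: 0.0
time: 33.52
tool_pos: [435.5, 184.3, 214.7]
tcp_rot: [-3.14, -0.004, 2.974]
contact_force: [0.3, -0.7, 0.2]
grip_width: 92.0
finger_force: 0.0
```

View pics/scene5.png

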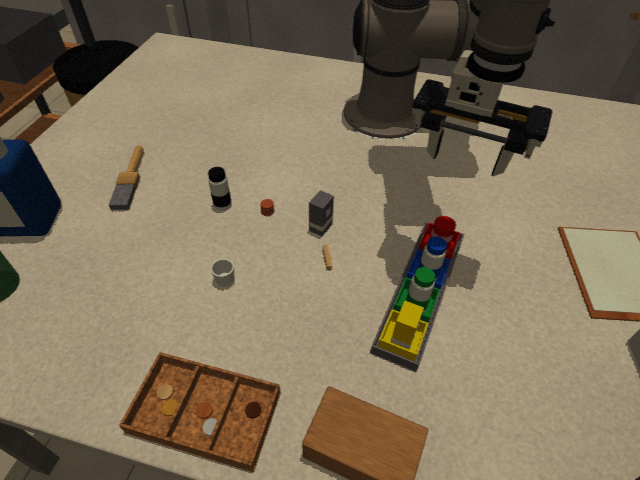

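All four stand upright in their own pockets: jar (444,230), blue (434,251), green (423,283) and carton (408,325). The black-capped bottle and the grey carton haven't moved, and the gripper is clear, so I'm handing in.

```bash
python3 -c "
from plant import bot; print(bot.close_job())"
```

```text
the job is handed in; nothing more can be done
None
```

The job is handed in at about 34 s of robot time: the blue bottle, green bottle, yellow carton and red jar stand upright in their matching pockets, and the black-capped bottle and grey carton were left where they stood.

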